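Put the V-block away in its case

ROBOT

A 6-joint arm with a two-finger parallel gripper is mounted at the origin on the work surface. World frame = base frame: x ahead of the robot, y to its left, z up, the work surface at z = 0. Lengths are in m, angles in degrees, forces in N, time in s.
With the tool pointing down it reaches from about 0.325 to 1 m from the base axis. Payload 5.1 kg.
Tool frame: the origin (TCP) lies at the very end of the fingers, on their centre line; the grasp point (between the pads) lies 19 mm behind it; z points along the fingers, y is the line along which they close (so a half turn about z gives the same grasp; the last joint's range is limited). The gripper opens to 85 mm and grips with 20 to 120 N. Pads are 22 mm wide; open, the fingers measure 114 mm over their backs; the gripper's body (76 mm by 85 mm) begins 54 mm behind the grasp point. The pads swing forward as they close: fully open they stand 13 mm farther back than shut.
Start: joints at [64.251, 7.093, 94.555, -0, 78.352, -4.733], TCP at [0.233, 0.607, 0.231] pointing down, gripper open.
Joint ranges: [-149.61, 149.61], [-58.7, 133.49], [1.44, 155.28], [-77.14, 257.14], [18.33, 153.61], [-166.67, 166.67]. Speed limits (degrees/s): [147.25, 147.25, 180, 180, 180, 180].

INTERFACE

Orientations are given as a 3x3 rotation matrix whose columns are the frame's x, y, z axes.
In Python, from station import read_state, optics, workorder gives the robot as it stands.
- The arm moves only by the shell command python3 -m inch 'ROWS' [FORCE]. ROWS is JSON, a list that holds one entry, the list of rows, each a list of 5 numbers: the shift along the world's x, y, z in units of 1 m (1.0 is 1 m), then the turn about the world's z in units of 120 degrees (1.0 is 120 degrees), then the closure, from -1 (fully open) to 1 (shut), so that 0 is half open. A call has 1 to 12 rows; each row is the pose to reach, as a shift and turn from the pose commanded when the call began; what a row does not reach only later rows make up. A row lasts 1/8 s, in which the tool goes at most 62.5 mm and 10.7 degrees, less where a joint would pass 70% of its speed; a pose out of reach is approached as far as the arm can. A call with a number of a shift or a turn outside -1 to 1 is refused whole. A call with a gripper value outside its range is refused whole. The fingers move at their own pace and stop on an object; FORCE is the grip in N (left out, the last holds). Time passes only in rows, so rows that repeat a pose let the fingers close. It gives the time, the measured TCP pose, the force, the opening and the grip force at its end, in the units of the state.
- read_state(): the state, without advancing time (a new reading comes with each control period).
- optics.read_camera(name): name is "scene" or "top"; returns the picture (400x640x3 uint8, red, green, blue); there is no depth.
- optics.camera_model(name): a dict with "fx", "fy", "cx", "cy" (pixels), "position" and "attitude" of the camera in the world. Camera axes: x right, y up, looking along -z (the intrinsics and any distortion apply to the point x, -y, -z); pixel columns grow to the right and rows downward; lengths in m; the calibration is good to about 2 mm. A picture is of the moment at which its call begins. camera_model takes no time and is no camera call.
- workorder.hand_in(): hands the job in; it is judged then, once.
Trained networks look in the newest picture that a camera, given by its name, has taken for a name from the list of things; names that differ only in an ending like _2 or _b are one class to them, and where a whole thing is asked for, a point or a joint stands for the part that bears it (a point fixed in the world has none). Each returns a list of dicts, best first, with "conf" (0 to 1); they miss things now and then, are a little off and sometimes report something else, mostly with a low value. They report only what shows in the picture. A call takes as long as a camera call. They do not tell look-alikes from the thing itself.
- optics.boxes_of(query, camera): "rect" ([left, top, right, bottom] in pixels, round what is visible of it).
- optics.regions_of(query, camera): "region" (400x640 bool, what is visible of it) and "rect" ([left, top, right, bottom] in pixels, round what is visible of it).
- optics.mark_of(query, camera): "location" ([column, row] in pixels: a listed point, or the origin of a listed thing).
The state is a dict: "time": time; "qpos": joint angles; "qd": joint speeds; "joint_torque": joint torques, N m; "eef_pos": TCP position; "tool_rot": TCP orientation; "force": force on the tool from outside, world axes, zero at the start; "moment": the same for the moment, N m; "opening": finger opening in m; "grasp_force": force on a finger pad.
Only numpy, scipy, OpenCV 4.12 (cv2) and the standard library are available. Lean on these libraries where they do the work, as an engineer would, in place of code of your own. Each camera call takes 0.05 s, during which the arm holds its last target. There are 200 camera calls.

TASK

Open the hinged grey steel case on the bench, set the steel V-block (the block with the V-shaped groove along its top) in the large empty compartment, flat on its base with the groove upwards, then shut the lid fully and let go of everything. The plain block, bar end and nut standing by it do not belong in the case.

Things in the scene. Friction and masses are not known exactly. Their poses are not given: they have to be found in the camera images.
- lid (a joint): Lid angle, rad: 0 shut, 1.57 upright, stop 1.75; starts at 0 to 0.12. Stiff hinge (0.3 N m): the lid stays where it is left. Grey steel case fixed to the bench: 130 mm deep (its x), 190 mm wide (y), base 36 mm high, lid shell 28 mm high (64 mm shut). The hinge runs along y at the far (+x) top edge of the base, 36 mm above the bench; the lid's free edge is the near one.
- lid_tab (a point): Grip point on the black pull tab (28 mm wide along the hinge, 12 mm thick, sticking out 44 mm) at the middle of the lid's front edge: 16 mm from the tab's tip, mid width and thickness, 158 mm before the hinge line and, when shut, 8 mm above it. Turns with the lid: x towards hinge, y along hinge, z out of the lid's top. Pinched by its sides (along y), it can pivot in fingers kept pointing down.
- pocket (a point): Centre of the floor of the large empty compartment, 5 mm above the bench, 120 x 120 mm. Case axes: x to the hinge, y along it, z up. Walls reach 31 mm above this floor, a divider on the +y side 28 mm; beyond it a 54 mm wide compartment with a fixed clamp. Inner height, lid shut: 55 mm. Here the hinge line is at x = 65, z = 31 mm, the tab's middle at y = +30 mm.
- vblock_center (a point): Centre (half-way up) of the loose steel V-block: 60 mm long (x), 40 mm wide (y), 45 mm high, 0.5 to 0.8 kg, a 90 degree groove 30 mm wide and 15 mm deep along x in its top; z up. It stands on the bench to the robot's right among a plain steel block of the same size, a round bar end and a large hexagon nut, in any of four places.
Not all that is in view belongs to the job. Leave any turquoise look-alike of the part that bears vblock_center alone.

How it is judged:
By the outcome, as a careful person would: the job done as asked, in the order asked, and still so for the second after the job is handed in, with the robot touching nothing.
It also fails if it takes over 69 s, if anything falls off the work surface, if the arm or the gripper's body presses on something with over 40 N, if the wrist force passes 120 N, or if a joint passes its speed limit or range.

## Working session

There is one attempt and no reset: what is moved stays moved. The work goes in short steps, Python scripts to look and compute and a shell command to move; the robot and the scene stay as the last step left them, time stands still between calls to the robot, and variables do not carry over. Pictures are saved under pics/ and viewed, at most 10 in all, crops included, and the job is handed in when it is done.

```bash
ls; mkdir -p pics
cat > h.py <<'E'
import numpy as np, cv2
from station import read_state, optics, workorder
def ray(cam,px):
    m=optics.camera_model(cam); R=np.array(m["attitude"]).reshape(3,3); p=np.array(m["position"])
    d=np.array([(px[0]-m["cx"])/m["fx"],-(px[1]-m["cy"])/m["fy"],-1.0])
    return p,R@d
def at_z(cam,px,z):
    p,d=ray(cam,px); return p+d*(z-p[2])/d[2]
def tri(px1,px2,c1="scene",c2="top"):
    p,d=ray(c1,px1); q,e=ray(c2,px2)
    s=np.linalg.lstsq(np.c_[d,-e],q-p,rcond=None)[0]; a=p+s[0]*d; b=q+s[1]*e
    return (a+b)/2,np.linalg.norm(a-b)
def proj(cam,X):
    m=optics.camera_model(cam); R=np.array(m["attitude"]).reshape(3,3); c=R.T@(np.array(X)-np.array(m["position"]))
    return np.array([m["cx"]+m["fx"]*c[0]/-c[2], m["cy"]-m["fy"]*c[1]/-c[2]])
E
python3 - <<'E'
from h import *
np.set_printoptions(precision=4,suppress=True)
for c in("scene","top"):
    im=optics.read_camera(c); cv2.imwrite(f"pics/{c}0.png",im[:,:,::-1]); print(optics.camera_model(c))
M={}
for q in("lid_tab","pocket","vblock_center"):
    for c in("scene","top"):
        r=optics.mark_of(q,c); M[q,c]=r; print(q,c,[(np.round(x["location"],1),round(x["conf"],2)) for x in r][:5])
    if M[q,"scene"] and M[q,"top"]: print(tri(M[q,"scene"][0]["location"],M[q,"top"][0]["location"]))
s=read_state(); print(s["eef_pos"],s["tool_rot"],s["opening"],s["time"])
E
```

```text
pics
{'fx': 396.54979796307146, 'fy': 396.54979796307146, 'cx': 320.5580895498716, 'cy': 198.413295256239, 'position': array([ 1.1621, -0.0727,  0.5494]), 'attitude': array([[ 0.0614, -0.6322,  0.7724],
       [ 0.998 ,  0.0284, -0.0561],
       [ 0.0135,  0.7743,  0.6327]])}
{'fx': 484.62972276541535, 'fy': 484.62972276541535, 'cx': 319.8096441463865, 'cy': 206.90273265890718, 'position': array([ 0.3616, -0.0584,  1.0756]), 'attitude': array([[ 0.107 ,  0.972 , -0.2094],
       [-0.9943,  0.1051, -0.0204],
       [ 0.0022,  0.2104,  0.9776]])}
lid_tab scene [(array([415. , 186.3]), 0.93)]
lid_tab top [(array([216.8, 227. ]), 0.64)]
(array([0.5139, 0.1762, 0.0444]), np.float64(0.00595531355569471))
pocket scene []
pocket top []
vblock_center scene [(array([253.8, 221.3]), 0.9), (array([311.2, 249.3]), 0.84)]
vblock_center top [(array([370.3, 216.4]), 0.83), (array([327.7, 180.8]), 0.55)]
(array([ 0.5791, -0.1558,  0.0182]), np.float64(0.0111039839850983))
[0.2331 0.6067 0.2311] [[-0.9335  0.3586 -0.0001]
 [ 0.3586  0.9335 -0.0003]
 [ 0.     -0.0003 -1.    ]] 0.08542623761085391 0.4
```

View pics/scene0.png

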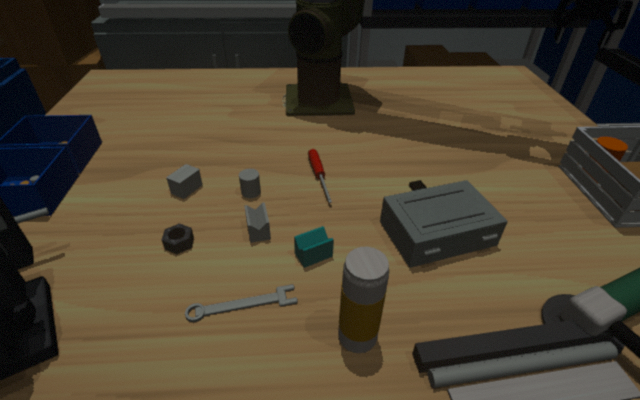

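View pics/top0.png

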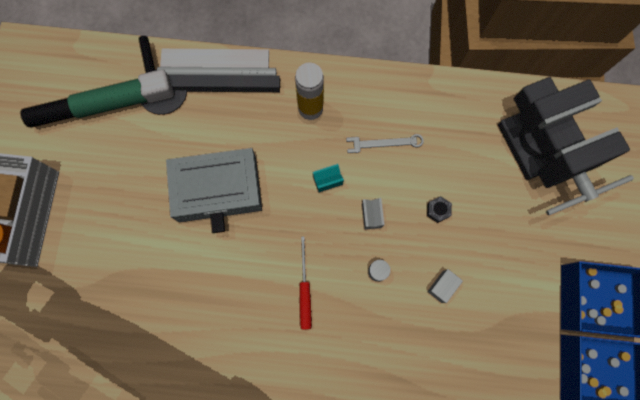

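The candidates for the V-block are the grey part at scene (257,222) / top (372,213), the turquoise part at scene (313,247) / top (328,178), which is the look-alike, and the plain block at scene (184,181) / top (446,286). The grey grooved one fits the description. Next I'll take a crop to confirm and fit the poses to the masks.

```bash
cat >> h.py <<'E'
from scipy.optimize import minimize
def mask(cam,pieces):
    m=np.zeros((400*4,640*4),np.uint8)
    for P in pieces:
        u=np.array([proj(cam,X) for X in P])
        cv2.fillConvexPoly(m,cv2.convexHull(np.round((u+.5)*4).astype(np.int32)),1)
    return cv2.resize(m.astype(np.float32),(640,400),interpolation=cv2.INTER_AREA)
def T(P,x,y,a,z=0):
    c,s=np.cos(a),np.sin(a); P=np.array(P,float); return np.c_[x+c*P[:,0]-s*P[:,1],y+s*P[:,0]+c*P[:,1],z+P[:,2]]
def vb(x,y,a,z=0):
    out=[]
    for g in(1,-1):
        pr=[(0,0),(.02,0),(.02,.045),(.015,.045),(0,.03)]
        out.append(T([(X,g*Y,Z) for X in(-.03,.03) for Y,Z in pr],x,y,a,z))
    return out
def boxp(x0,x1,y0,y1,z0,z1): return np.array([(x,y,z) for x in(x0,x1) for y in(y0,y1) for z in(z0,z1)])
def lid(x,y,a,th): # x,y: hinge-line middle
    c,s=np.cos(th),np.sin(th); out=[]
    for B in(boxp(-.13,0,-.095,.095,0,.028),boxp(-.174,-.13,-.014,.014,.002,.014)):
        B=np.c_[B[:,0]*c+B[:,2]*s,B[:,1],-B[:,0]*s+B[:,2]*c+.036]; out.append(T(B,x,y,a))
    return out
def fit(f,x0,masks,step):
    def cost(p):
        return sum(1-np.minimum(m,r).sum()/np.maximum(m,r).sum() for c,m in masks.items() for r in[mask(c,f(*p))])
    S=np.vstack([x0]+[np.array(x0)+np.eye(len(x0))[i]*step[i] for i in range(len(x0))])
    r=minimize(cost,x0,method="Nelder-Mead",options=dict(initial_simplex=S,maxiter=150,xatol=1e-4,fatol=1e-4)); return r.x,r.fun
E
python3 - <<'E'
from h import *
np.set_printoptions(precision=4,suppress=True)
a=optics.read_camera("scene"); b=optics.read_camera("top")
cv2.imwrite("pics/crop1.png",np.hstack([cv2.resize(a[140:280,150:350],(400,280),interpolation=2),cv2.resize(b[150:290,310:510],(400,280),interpolation=2)])[:,:,::-1])
V={};L={}
for c in("scene","top"):
    for q in("vblock_center","lid"):
        R=optics.regions_of(q,c); print(c,q,[(np.round(x["rect"]),round(x["conf"],2),x["region"].sum()) for x in R][:4])
        for x in R:
            r=x["rect"]; u=((r[0]+r[2])/2,(r[1]+r[3])/2)
            t={"scene":(257,222),"top":(372,213)}[c]
            if q=="vblock_center" and np.hypot(u[0]-t[0],u[1]-t[1])<12: V[c]=x["region"].astype(np.float32)
            if q=="lid" and c not in L: L[c]=x["region"].astype(np.float32)
best=min((fit(vb,[.58,-.155,y],V,[.01,.01,.2]) for y in(-.6,0,.6,1.2)),key=lambda r:r[1]); print("vb",best)
best=min((fit(lid,[.66,.18,y,.06],L,[.02,.02,.1,.05]) for y in(-.1,.1)),key=lambda r:r[1]); print("lid",best)
E
```

```text
scene vblock_center [(array([244., 202., 271., 243.]), 0.87, np.int64(788)), (array([292., 229., 331., 268.]), 0.66, np.int64(1187))]
scene lid []
top vblock_center [(array([311., 165., 343., 191.]), 0.97, np.int64(619)), (array([360., 198., 386., 230.]), 0.62, np.int64(591))]
top lid [(array([164., 148., 261., 232.]), 0.55, np.int64(5720))]Traceback (most recent call last):
  File "<stdin>", line 14, in <module>
  File "<stdin>", line 14, in <genexpr>
  File "h.py", line 41, in fit
    r=minimize(cost,x0,method="Nelder-Mead",options=dict(initial_simplex=S,maxiter=150,xatol=1e-4,fatol=1e-4)); return r.x,r.fun
    res = _minimize_neldermead(fun, x0, args, callback, bounds=bounds,
                               **options)
    fsim[j] = func(sim[j])
              ~~~~^^^^^^^^
    fx = function(np.copy(x), *(wrapper_args + args))
  File "h.py", line 39, in cost
    return sum(1-np.minimum(m,r).sum()/np.maximum(m,r).sum() for c,m in masks.items() for r in[mask(c,f(*p))])
  File "h.py", line 39, in <genexpr>
    return sum(1-np.minimum(m,r).sum()/np.maximum(m,r).sum() for c,m in masks.items() for r in[mask(c,f(*p))])
                                                                                               ~~~~^^^^^^^^^
  File "h.py", line 20, in mask
    u=np.array([proj(cam,X) for X in P])
                ~~~~^^^^^^^
  File "h.py", line 14, in proj
    m=optics.camera_model(cam); R=np.array(m["attitude"]).reshape(3,3); c=R.T@(np.array(X)-np.array(m["position"]))
ValueError: time passes only in moves, steps and waits
```

View pics/crop1.png

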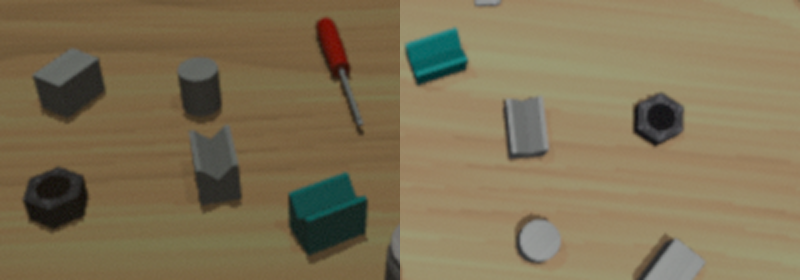

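The crop confirms it: the grey part at crop left (215,165) has the V-groove, so it is the target, and the turquoise one stays. I'll cache the camera model and rerun the fits.

```bash
cat > e.py <<'E'
s=open('h.py').read()
s=s.replace("optics.camera_model(cam)","CM(cam)").replace("def ray","_C={}\ndef CM(c):\n    if c not in _C: _C[c]=optics.camera_model(c)\n    return _C[c]\ndef ray",1)
open('h.py','w').write(s)
E
python3 e.py
python3 - <<'E'
from h import *
np.set_printoptions(precision=4,suppress=True)
V={};L={}
for c in("scene","top"):
    optics.read_camera(c)
    for q in("vblock_center","lid","lid_tab"):
        R=optics.regions_of(q,c); print(c,q,[(np.round(x["rect"]),round(x["conf"],2),x["region"].sum()) for x in R][:4])
        for x in R:
            r=x["rect"]; u=((r[0]+r[2])/2,(r[1]+r[3])/2)
            t={"scene":(257,222),"top":(372,213)}[c]
            if q=="vblock_center" and np.hypot(u[0]-t[0],u[1]-t[1])<12: V[c]=x["region"].astype(np.float32)
            if q!="vblock_center" and c not in L and x["region"].sum()>2000: L[c]=x["region"].astype(np.float32)
np.savez("m.npz",**{"V"+k:v for k,v in V.items()},**{"L"+k:v for k,v in L.items()})
print("vb",sorted((fit(vb,[.58,-.155,y],V,[.01,.01,.2]) for y in(-.6,0,.6,1.2)),key=lambda r:r[1])[:2])
print("lid",sorted((fit(lid,[.66,.18,y,.06],L,[.02,.02,.1,.05]) for y in(-.1,.1)),key=lambda r:r[1]))
E
```

```text
scene vblock_center [(array([293., 228., 331., 268.]), 0.59, np.int64(1098)), (array([244., 204., 271., 245.]), 0.58, np.int64(770))]
scene lid [(array([382., 179., 511., 255.]), 0.82, np.int64(5913))]
scene lid_tab [(array([378., 180., 508., 255.]), 0.79, np.int64(6071))]
top vblock_center [(array([312., 165., 340., 192.]), 0.92, np.int64(615)), (array([358., 198., 384., 232.]), 0.56, np.int64(603))]
top lid [(array([165., 149., 260., 231.]), 0.87, np.int64(5630))]
top lid_tab [(array([166., 149., 257., 233.]), 0.7, np.int64(5662))]
vb [(array([ 0.5852, -0.1534,  0.1806]), np.float64(0.14116120338439941)), (array([ 0.5852, -0.1535,  0.1958]), np.float64(0.1437661051750183))]
lid [(array([0.6721, 0.2173, 0.2548, 0.0084]), np.float64(0.07442975044250488)), (array([0.6716, 0.2172, 0.2463, 0.0009]), np.float64(0.07474726438522339))]
```

```bash
python3 -m inch '[[[0.04,-0.06,0,0.06,-1],[0.08,-0.12,0,0.12,-1],[0.115,-0.172,0,0.2,-1],[0.15,-0.225,0,0.28,-1],[0.185,-0.277,0,0.294,-1],[0.22,-0.33,0,0.294,-1],[0.25,-0.375,-0.02,0.294,-1],[0.286,-0.429,-0.06,0.294,-1],[0.286,-0.429,-0.1,0.294,-1],[0.286,-0.429,-0.12,0.294,-1],[0.286,-0.429,-0.12,0.294,-1],[0.286,-0.429,-0.12,0.294,-1]]]' 50
python3 - <<'E'
from h import *
np.set_printoptions(precision=4,suppress=True)
im=[optics.read_camera(c) for c in("scene","top")]
t,s=im[1].copy(),im[0].copy()
for c,I in(("scene",s),("top",t)):
    for P in lid(.672,.2173,.25,.004):
        h=cv2.convexHull(np.round([proj(c,X) for X in P]).astype(np.int32)); cv2.polylines(I,[h],True,(255,0,0),1)
cv2.imwrite("pics/p2.png",np.hstack([cv2.resize(s[120:280,340:540],(400,320)),cv2.resize(t[120:280,130:330],(400,320))])[:,:,::-1])
st=read_state(); print(st["eef_pos"],st["tool_rot"],st["qpos"],st["time"])
E
```

```text
time: 2.6
eef_pos: [0.52, 0.1791, 0.1135]
tool_rot: [[-0.969, -0.248, 0.003], [-0.248, 0.969, 0.001], [-0.003, 0.0, -1.0]]
force: [1.1, 0.4, 1.0]
opening: 0.0858
grasp_force: 0.0
[0.5203 0.1791 0.1139] [[-0.9687 -0.248   0.0041]
 [-0.248   0.9688  0.0011]
 [-0.0042  0.     -1.    ]] [ 13.4027   0.3291 113.4738   0.0058  65.9538 -90.9595] 2.7
```

View pics/p2.png

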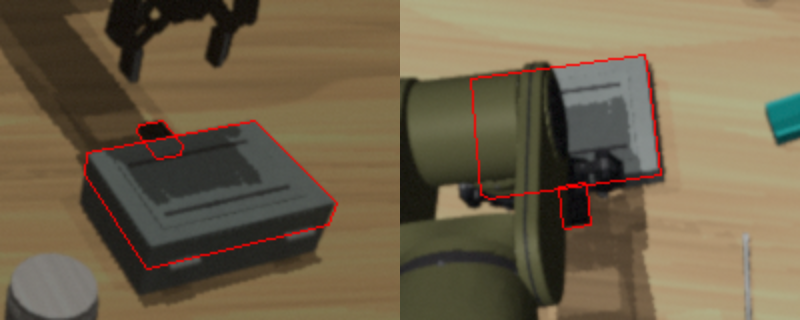

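The overlay matches the case and tab (scene crop (155,133)) to within a few mm, and the gripper is above the tab. Next: descend and pinch.

```bash
python3 -m inch '[[[0,0,-0.05,0,-1],[0,0,-0.089,0,-1],[0,0,-0.089,0,-1],[0,0,-0.089,0,1],[0,0,-0.089,0,1],[0,0,-0.089,0,1],[0,0,-0.089,0,1],[0,0,-0.089,0,1],[0,0,-0.089,0,1],[0,0,-0.089,0,1]]]' 45
python3 - <<'E'
import numpy as np
for th in np.arange(0,1.7,.145):
    c,s=np.cos(th),np.sin(th); d=-.158*c+.008*s+.158; print(round(th,2),np.round([d*.969,d*.248,.158*s+.008*c-.008],3))
E
```

```text
time: 3.95
eef_pos: [0.5201, 0.1782, 0.0229]
tool_rot: [[-0.969, -0.246, 0.002], [-0.246, 0.969, 0.001], [-0.002, 0.0, -1.0]]
force: [2.6, 3.7, 1.0]
opening: 0.027
grasp_force: 48.0
0.0 [0. 0. 0.]
0.14 [0.003 0.001 0.023]
0.29 [0.009 0.002 0.045]
0.43 [0.018 0.004 0.066]
0.58 [0.029 0.007 0.085]
0.72 [0.044 0.011 0.103]
0.87 [0.06  0.015 0.118]
1.01 [0.079 0.02  0.13 ]
1.16 [0.099 0.025 0.14 ]
1.3 [0.12  0.031 0.147]
1.45 [0.142 0.036 0.15 ]
1.6 [0.165 0.042 0.15 ]
```

Gripped: the opening is 27 mm, which matches the 28 mm tab. Next I'll lift the lid along the arc, in two halves.

```bash
python3 -m inch '[[[0.001,0,0.011,0,1],[0.003,0.001,0.023,0,1],[0.006,0.001,0.034,0,1],[0.009,0.002,0.045,0,1],[0.013,0.003,0.056,0,1],[0.018,0.004,0.066,0,1],[0.023,0.005,0.076,0,1],[0.029,0.007,0.085,0,1],[0.036,0.009,0.094,0,1],[0.044,0.011,0.103,0,1],[0.052,0.013,0.111,0,1],[0.06,0.015,0.118,0,1]]]' 45
```

```text
time: 5.45
eef_pos: [0.5767, 0.1927, 0.1387]
tool_rot: [[-0.969, -0.246, -0.008], [-0.246, 0.969, -0.001], [0.008, 0.001, -1.0]]
force: [-5.0, 4.1, -4.3]
opening: 0.0272
grasp_force: 49.4
```

```bash
python3 -m inch '[[[0.009,0.002,0.006,0,1],[0.019,0.005,0.012,0,1],[0.029,0.007,0.017,0,1],[0.039,0.01,0.022,0,1],[0.05,0.013,0.026,0,1],[0.06,0.016,0.029,0,1],[0.071,0.018,0.031,0,1],[0.082,0.021,0.032,0,1],[0.093,0.024,0.032,0,1],[0.105,0.027,0.032,0,1],[0.112,0.029,0.031,0,1],[0.112,0.029,0.031,0,1]]]' 45
python3 - <<'E'
from h import *
for c in("scene",): cv2.imwrite("pics/p3.png",optics.read_camera(c)[:,:,::-1])
E
```

```text
time: 6.95
eef_pos: [0.6905, 0.2219, 0.1707]
tool_rot: [[-0.969, -0.247, -0.003], [-0.247, 0.969, -0.0], [0.003, 0.0, -1.0]]
force: [-2.0, 3.2, -2.0]
opening: 0.0272
grasp_force: 54.0
```

View pics/p3.png

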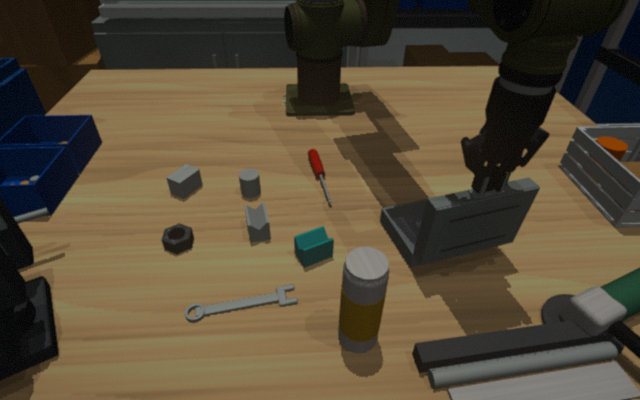

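The lid is upright (scene (480,215)). I'll release, rise, and move over the V-block.

```bash
python3 -m inch '[[[0,0,0,0,-1],[0,0,0,0,-1],[0,0,0,0,-1],[0,0,0.05,0,-1],[0,0,0.1,0,-1],[-0.02,-0.05,0.1,0,-1],[-0.035,-0.11,0.1,0,-1],[-0.05,-0.17,0.1,0,-1],[-0.065,-0.23,0.1,-0.028,-1],[-0.08,-0.29,0.08,-0.028,-1],[-0.095,-0.34,0.04,-0.028,-1],[-0.105,-0.375,0,-0.028,-1]]]'
python3 - <<'E'
from h import *
np.set_printoptions(precision=4,suppress=True)
V={}
for c in("scene","top"):
    im=optics.read_camera(c); cv2.imwrite(f"pics/{c}4.png",im[:,:,::-1])
    for q in("vblock_center","lid_tab"):
        M=optics.mark_of(q,c); print(c,q,[(np.round(x["location"],1),round(x["conf"],2)) for x in M][:3])
    for x in optics.regions_of("vblock_center",c):
        r=x["rect"]; u=((r[0]+r[2])/2,(r[1]+r[3])/2); t={"scene":(257,222),"top":(372,213)}[c]
        if np.hypot(u[0]-t[0],u[1]-t[1])<12: V[c]=x["region"].astype(np.float32); print(c,r,x["conf"])
d=np.load("m.npz")
for g in(V,{k[1:]:d[k] for k in d if k[0]=="V"}):
    for c in g: print(c,fit(vb,[.585,-.153,.2],{c:g[c]},[.01,.01,.1]))
    if len(g)>1: print(fit(vb,[.585,-.153,.2],g,[.01,.01,.1]))
s=read_state(); print(s["eef_pos"],s["tool_rot"],s["opening"],s["time"])
a=cv2.imread("pics/scene4.png")
for P in vb(.585,-.1535,.19): cv2.polylines(a,[cv2.convexHull(np.round([proj("scene",X)*1 for X in P]).astype(np.int32))],True,(0,0,255),1)
cv2.imwrite("pics/p4.png",np.hstack([cv2.resize(a[140:290,190:340],(400,400)),cv2.resize(cv2.imread("pics/scene4.png")[150:300,350:550],(400,400))]))
E
```

```text
time: 8.5
eef_pos: [0.5863, -0.1558, 0.1722]
tool_rot: [[-0.982, -0.188, 0.004], [-0.188, 0.982, -0.002], [-0.004, -0.003, -1.0]]
force: [0.8, -0.2, -0.5]
opening: 0.0851
grasp_force: 0.0
scene vblock_center [(array([310.2, 247. ]), 0.94), (array([253.2, 218.5]), 0.68)]
scene lid_tab [(array([485.1, 175.6]), 0.71), (array([254. , 218.4]), 0.16)]
scene [242.1, 200.5, 271.3, 244.1] 0.82
top vblock_center [(array([328.3, 179.5]), 0.57)]
top lid_tab [(array([192. , 125.1]), 0.73)]
scene (array([ 0.585 , -0.1546,  0.212 ]), np.float64(0.05153137445449829))
scene (array([ 0.5844, -0.1545,  0.1951]), np.float64(0.05186527967453003))
top (array([ 0.5856, -0.1523,  0.1895]), np.float64(0.05152785778045654))
(array([ 0.5858, -0.1537,  0.2094]), np.float64(0.1454916000366211))
[ 0.5877 -0.1526  0.1737] [[-0.9816 -0.1907  0.0038]
 [-0.1907  0.9816 -0.0012]
 [-0.0035 -0.0019 -1.    ]] 0.08534791281426048 8.9
```

View pics/p4.png

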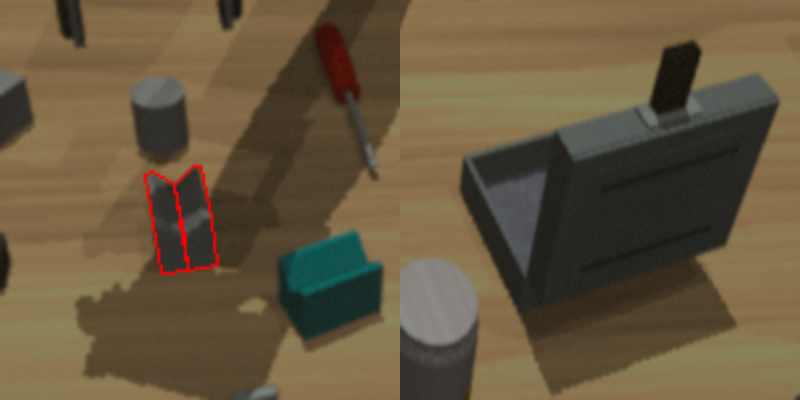

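The outline sits exactly on the V-block (crop (180,220)), at (0.585, -0.1535) with 11.5° yaw. The lid stands open by itself. Next: descend and grip.

```bash
python3 -m inch '[[[-0.003,0,-0.05,0.004,-1],[-0.003,0,-0.1,0.004,-1],[-0.003,0,-0.145,0.004,-1],[-0.003,0,-0.165,0.004,-1],[-0.003,0,-0.165,0.004,-1],[-0.003,0,-0.165,0.004,1],[-0.003,0,-0.165,0.004,1],[-0.003,0,-0.165,0.004,1],[-0.003,0,-0.165,0.004,1],[-0.003,0,-0.165,0.004,1],[-0.003,0,-0.165,0.004,1],[-0.003,0,-0.165,0.004,1]]]' 70
```

```text
time: 10.4
eef_pos: [0.5846, -0.1537, 0.0084]
tool_rot: [[-0.98, -0.197, 0.003], [-0.197, 0.98, -0.001], [-0.003, -0.002, -1.0]]
force: [-0.8, 0.4, 6.4]
opening: 0.0393
grasp_force: 73.2
```

```bash
python3 -m inch '[[[0,0,0.03,0,1],[0,0,0.08,0,1],[0,0.02,0.12,0,1],[0,0.06,0.13,0.012,1],[0.005,0.105,0.13,0.024,1],[0.01,0.15,0.13,0.024,1],[0.015,0.195,0.13,0.024,1],[0.02,0.24,0.13,0.024,1],[0.025,0.285,0.13,0.024,1],[0.027,0.315,0.13,0.024,1],[0.027,0.325,0.13,0.024,1],[0.027,0.325,0.13,0.024,1]]]'
python3 - <<'E'
from h import *
cv2.imwrite("pics/p5.png",np.hstack([cv2.resize(optics.read_camera("scene")[60:300,320:560],(400,400)),cv2.resize(optics.read_camera("top")[80:280,110:310],(400,400))])[:,:,::-1])
print(read_state()["eef_pos"])
E
```

```text
time: 11.9
eef_pos: [0.6088, 0.1716, 0.1344]
tool_rot: [[-0.969, -0.247, -0.003], [-0.247, 0.969, -0.001], [0.003, -0.0, -1.0]]
force: [-1.1, 0.0, -7.4]
opening: 0.0395
grasp_force: 73.0
[0.60944443 0.17065224 0.1352232 ]
```

View pics/p5.png

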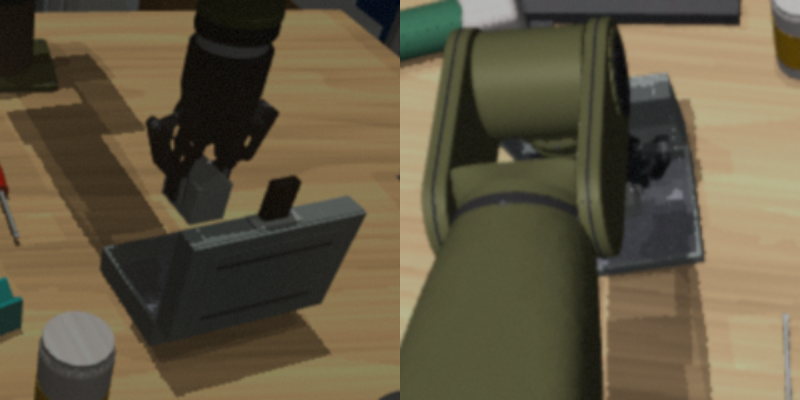

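The block is held level over the pocket and the lid is clear of the gripper. I'll descend slowly while watching the force.

```bash
python3 -m inch '[[[0.001,0,-0.02,0,1],[0.001,0,-0.04,0,1],[0.001,0,-0.06,0,1],[0.001,0,-0.075,0,1],[0.001,0,-0.09,0,1],[0.001,0,-0.1,0,1],[0.001,0,-0.1,0,1],[0.001,0,-0.1,0,1]]]'
```

```text
time: 13.0
eef_pos: [0.6118, 0.1719, 0.0371]
tool_rot: [[-0.969, -0.246, 0.001], [-0.246, 0.969, 0.0], [-0.001, -0.0, -1.0]]
force: [-0.6, -0.8, -7.4]
opening: 0.0394
grasp_force: 72.9
```

```bash
python3 -m inch '[[[0,0,-0.01,0,1],[0,0,-0.018,0,1],[0,0,-0.022,0,1],[0,0,-0.0235,0,1],[0,0,-0.0235,0,1],[0,0,-0.0235,0,1]]]'
```

```text
time: 13.75
eef_pos: [0.6115, 0.1718, 0.0135]
tool_rot: [[-0.969, -0.246, 0.001], [-0.246, 0.969, 0.0], [-0.001, -0.0, -1.0]]
force: [-2.3, -0.1, -1.0]
opening: 0.039
grasp_force: 73.6
```

It is seated: the weight has come off at the expected height. Release gently and rise.

```bash
python3 -m inch '[[[0,0,0,0,-0.35],[0,0,0,0,-0.35],[0,0,0,0,-0.35],[0,0,0.02,0,-0.35],[0,0,0.06,0,-0.35],[0,0,0.11,0,-1],[0,0,0.16,0,-1],[-0.02,-0.02,0.2,0,-1],[-0.04,-0.06,0.22,0,-1],[-0.06,-0.11,0.23,0,-1],[-0.08,-0.17,0.23,0,-1],[-0.08,-0.17,0.23,0,-1]]]'
python3 - <<'E'
from h import *
np.set_printoptions(precision=4,suppress=True)
S={c:optics.read_camera(c) for c in("scene","top")}
cv2.imwrite("pics/p6.png",np.hstack([cv2.resize(S["scene"][100:300,350:550],(400,400)),cv2.resize(S["top"][80:280,110:310],(400,400))])[:,:,::-1])
M=[optics.mark_of("lid_tab",c) for c in S]; print([[(x["location"],x["conf"]) for x in m[:2]] for m in M])
if all(M): print(tri(M[0][0]["location"],M[1][0]["location"]))
for c in S: print([(x["location"],x["conf"]) for x in optics.mark_of("vblock_center",c)])
print(read_state()["eef_pos"],[proj(c,[.6115,.171,.03]) for c in S])
E
```

```text
time: 15.25
eef_pos: [0.5305, -0.0013, 0.245]
tool_rot: [[-0.97, -0.242, 0.003], [-0.242, 0.97, -0.001], [-0.003, -0.002, -1.0]]
force: [-0.0, 0.5, 0.7]
opening: 0.0852
grasp_force: 0.0
[[([482.7, 176.1], 0.6)], [([191.4, 128.1], 0.85)]]
(array([0.6782, 0.2197, 0.1895]), np.float64(0.008581547562579641))
[([421.1, 224.4], 0.83), ([310.6, 248.0], 0.64)]
[([328.8, 178.8], 0.64), ([227.2, 185.3], 0.42)]
[0.5314 0.0028 0.243 ] [array([425.1021, 222.8002]), array([228.3667, 185.758 ])]
```

View pics/p6.png

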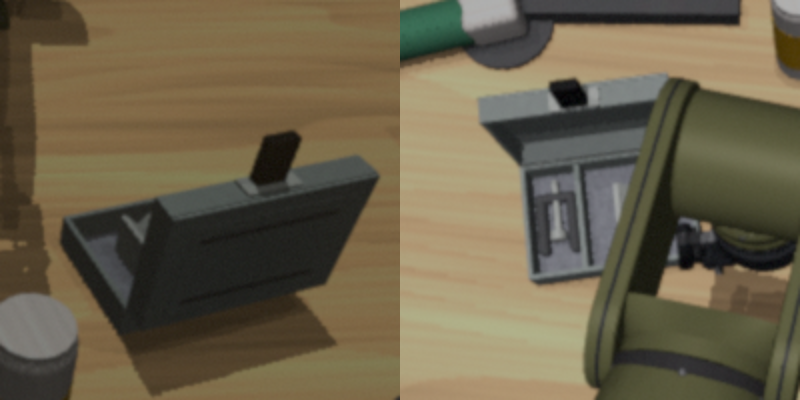

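The V-block sits in the large compartment, groove up (crop left (140,235), top crop (620,205)). Next, regrip the tab at the recorded release pose.

```bash
python3 -m inch '[[[0.03,0.04,0.04,0,-1],[0.06,0.085,0.045,0,-1],[0.09,0.13,0.045,0,-1],[0.12,0.17,0.045,0,-1],[0.15,0.21,0.045,0,-1],[0.159,0.22,0.045,0,-1],[0.159,0.22,0,0,-1],[0.159,0.22,-0.05,0,-1],[0.159,0.22,-0.0725,0,-1],[0.159,0.22,-0.0725,0,-1],[0.159,0.22,-0.0725,0,-1]]]'
python3 -m inch '[[[0,0,0,0,1],[0,0,0,0,1],[0,0,0,0,1],[0,0,0,0,1],[0,0,0,0,1],[0,0,0,0,1],[0,0,0,0,1]]]' 45
```

```text
time: 16.92
eef_pos: [0.6914, 0.222, 0.1732]
tool_rot: [[-0.969, -0.246, 0.004], [-0.246, 0.969, 0.001], [-0.004, -0.0, -1.0]]
force: [0.1, 0.8, 0.5]
opening: 0.0855
grasp_force: 0.0
time: 17.8
eef_pos: [0.6904, 0.2219, 0.1711]
tool_rot: [[-0.969, -0.246, 0.001], [-0.246, 0.969, 0.0], [-0.001, 0.0, -1.0]]
force: [-1.2, 0.4, 4.9]
opening: 0.0276
grasp_force: 46.3
```

```bash
python3 -m inch '[[[-0.007,-0.002,0.001,0,1],[-0.019,-0.005,0.001,0,1],[-0.03,-0.008,0.001,0,1],[-0.041,-0.011,0,0,1],[-0.052,-0.013,-0.002,0,1],[-0.062,-0.016,-0.005,0,1],[-0.073,-0.019,-0.009,0,1],[-0.083,-0.022,-0.014,0,1],[-0.093,-0.024,-0.019,0,1],[-0.103,-0.027,-0.025,0,1],[-0.112,-0.029,-0.031,0,1],[-0.112,-0.029,-0.031,0,1]]]'
```

```text
time: 19.3
eef_pos: [0.5758, 0.1925, 0.1375]
tool_rot: [[-0.969, -0.247, -0.005], [-0.247, 0.969, -0.001], [0.005, 0.001, -1.0]]
force: [-0.7, 3.6, 1.5]
opening: 0.0275
grasp_force: 44.8
```

```bash
python3 -m inch '[[[-0.008,-0.002,-0.007,0,1],[-0.016,-0.004,-0.015,0,1],[-0.024,-0.006,-0.024,0,1],[-0.031,-0.008,-0.033,0,1],[-0.037,-0.01,-0.042,0,1],[-0.042,-0.011,-0.052,0,1],[-0.047,-0.012,-0.062,0,1],[-0.051,-0.013,-0.073,0,1],[-0.054,-0.014,-0.084,0,1],[-0.057,-0.014,-0.095,0,1],[-0.059,-0.015,-0.107,0,1],[-0.06,-0.015,-0.115,0,1]]]'
```

```text
time: 20.8
eef_pos: [0.5179, 0.1776, 0.0234]
tool_rot: [[-0.969, -0.246, 0.0], [-0.246, 0.969, -0.0], [-0.0, -0.0, -1.0]]
force: [0.6, 4.1, 26.7]
opening: 0.0276
grasp_force: 48.1
```

The lid has met its stop (26.7 N upward) at about the original height. Press slightly to seat it.

```bash
python3 -m inch '[[[0,0,-0.001,0,1],[0,0,-0.002,0,1],[0,0,-0.002,0,1]]]'
```

```text
time: 21.18
eef_pos: [0.5179, 0.1776, 0.0235]
tool_rot: [[-0.969, -0.246, -0.002], [-0.246, 0.969, -0.0], [0.002, 0.0, -1.0]]
force: [-4.1, 2.3, 12.9]
opening: 0.0272
grasp_force: 45.6
```

```bash
python3 -m inch '[[[0,0,-0.002,0,1],[0,0,-0.004,0,1],[0,0,-0.004,0,1],[0,0,-0.004,0,1]]]'
```

```text
time: 21.68
eef_pos: [0.518, 0.1777, 0.0231]
tool_rot: [[-0.969, -0.247, -0.003], [-0.247, 0.969, -0.001], [0.004, -0.0, -1.0]]
force: [-17.1, -0.8, 37.7]
opening: 0.027
grasp_force: 48.6
```

It is a hard stop with no further travel, so the lid is shut. Unload, release, and retreat.

```bash
python3 -m inch '[[[0,0,0.003,0,1],[0,0,0.004,0,-1],[0,0,0.004,0,-1],[0,0,0.004,0,-1],[0,0,0.004,0,-1],[0,0,0.05,0,-1],[0,0,0.1,0,-1],[-0.01,-0.04,0.15,0,-1],[-0.03,-0.09,0.18,0,-1],[-0.05,-0.15,0.2,0,-1],[-0.07,-0.21,0.2,0,-1],[-0.07,-0.25,0.2,0,-1]]]'
python3 - <<'E'
from h import *
np.set_printoptions(precision=4,suppress=True)
S={c:optics.read_camera(c) for c in("scene","top")}
cv2.imwrite("pics/p7.png",np.hstack([cv2.resize(S["scene"][100:300,340:540],(400,400)),cv2.resize(S["top"][80:280,110:310],(400,400))])[:,:,::-1])
L={}
for c in S:
    for x in optics.regions_of("lid",c)[:1]: L[c]=x["region"].astype(np.float32)
print(list(L),fit(lid,[.672,.217,.25,.02],L,[.01,.01,.05,.05]))
print(fit(lambda th:lid(.672,.2173,.25,th),[.02],L,[.05])); s=read_state(); print(s["eef_pos"],s["time"])
E
```

```text
time: 23.18
eef_pos: [0.4471, -0.0741, 0.2189]
tool_rot: [[-0.969, -0.246, 0.001], [-0.246, 0.969, -0.001], [-0.001, -0.001, -1.0]]
force: [0.9, 0.6, 0.3]
opening: 0.0854
grasp_force: 0.0
['scene', 'top'] (array([ 0.6726,  0.2168,  0.2466, -0.0125]), np.float64(0.06326079368591309))
(array([-0.0144]), np.float64(0.06598037481307983))
[ 0.4479 -0.0727  0.2181] 23.375
```

View pics/p7.png

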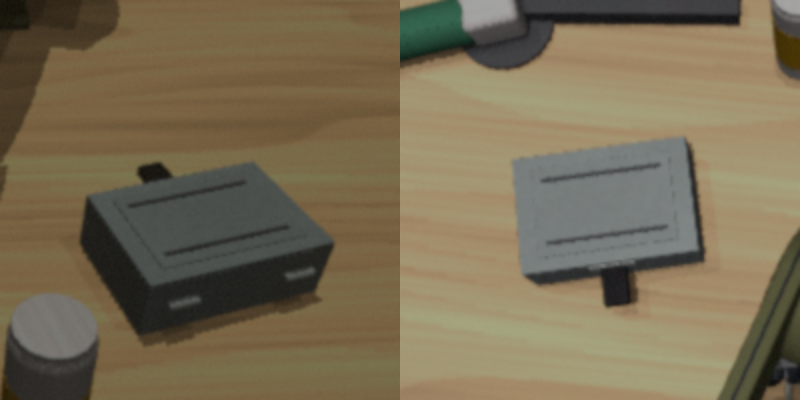

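The case is shut flat (crop (205,245)), the fitted lid angle is about 0, and the arm is clear.

```bash
python3 -c "from station import workorder; print(workorder.hand_in())"
```

```text
the job is handed in; nothing more can be done
None
```

The V-block is in the large compartment, flat on its base with the groove up; the lid is fully shut, the robot is clear of everything, and the job was handed in at about 23 s.

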